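Clamp battery cells in a ratchet compression fixture

TASK

Get the battery cells ready for a compression test: pull the sprung ejector pin of the clamp out to its stop so that it stays out, then take every cell from the blue mat and stand them upright, side by side, in the clamp's channel between jaw and anvil (faces square to the jaw). Then squeeze the clamp's trigger again and again until the sliding jaw presses the whole row firmly against the anvil and the jaw's sprung pad is clearly pushed in, let go, and lay the terminal cover flat on top of the row, in line with it and centred. Move the jaw only by the trigger, and leave the multimeter and the screwdriver where they are.

Things in the scene. Friction and masses are not known exactly. Their poses are not given: they have to be found in the camera images.
- clamp: Fixed ratchet clamp on a 400 x 90 mm base plate, 12 mm thick. Origin: centre of its underside. x runs from the trigger end (-x) to the anvil end (+x), y across, z up. At the -x end is an upright black grip (12 mm in x, 28 in y, x = -106 to -94 mm, top 158 mm above the bench), the grey trigger on its +x side; black cheeks, 52 mm wide in y, cover the head up to 87 mm. Jaw and anvil are 62 mm high.
- anvil: Fixed steel anvil (20 x 76 x 46 mm) ending the channel. Origin: foot of its pressing face, on the channel's floor, 16 mm above the bench, at clamp x = 170 mm; axes as the clamp's. The channel runs 170 mm from here towards -x and takes cells 64 mm wide in y; low lips stand at y = +-36 to 40 mm, tops 5 mm above its floor.
- squeeze (a point): Point between the fingers when the trigger is fully squeezed against the grip by closing along clamp x (one finger behind the grip, one on the trigger's front): clamp x = -92.5, y = 0, 137 mm above the bench. Grip and trigger together are then 27 mm thick; with the trigger released 45 mm here, its front 27 mm from this point (33 mm at its top, 149 mm above the bench). Axes as the clamp's.
- trigger_front (a point): Point in the middle of the trigger's front face, 60 mm above its pivot; moves with the trigger 18 mm towards clamp -x in a full squeeze. The trigger is 10 mm thick and 22 mm wide; its pivot is 77 mm above the bench.
- trigger (a joint): Trigger angle: 0 released, 0.30 rad fully squeezed; a spring brings it back. It takes about 3 N to squeeze it empty, 14 N to drive the jaw, up to 23 N when the row is tight. Each full squeeze pushes the jaw on by one 8 mm tooth (the first may do less); it must be let right back (below 0.05) to catch the next tooth.
- jaw (a joint): Travel of the sliding jaw towards the anvil, 0 to 0.122 m; the jaw stays where it is by friction (13 N) and cannot be backed off by the trigger.
- pad (a joint): How far the sprung pressure pad (66 x 42 mm) on the jaw's front is pushed in: 0 free, 0.012 m at its stop. It starts to yield at 6 N (pushing loose cells along the floor hardly moves it), 0.4 N more for each mm. 4 mm and more when the row is held firmly against the anvil.
- pad_face (a point): Middle of the pressing face of the jaw's pad. Axes as the clamp's; it travels along clamp +x.
- ejector (a joint): How far the sprung ejector pin is pulled out: 0 home (the 12 mm pin sticks 40 mm out of the anvil's face into the channel), 0.042 m at its stop. A spring pulls it back (2 to 4 N); a ball detent near the end (0.028 to 0.040) takes about 13 N to pull through and then keeps it out, at 0.038 or more, when let go. Out means above 0.036; the pin is then clear of the channel.
- pull_knob (a point): Centre of the ejector's black pull knob behind the anvil (24 mm in clamp x, 22 mm in y, 30 mm high), 41 mm above the bench; pull along clamp +x. Axes as the clamp's.
- cell0_center (a point): Centre of a prismatic battery cell, a metal block 34 mm (its x) by 64 mm (its y) by 50 mm high (its z, up), two short terminals on top (4 mm). 0.15 kg, heavier in its lower half. Two to four cells are there, all alike. In the clamp its x runs along the clamp's x (either way round).
- cell1_center (a point): Centre of a prismatic battery cell, a metal block 34 mm (its x) by 64 mm (its y) by 50 mm high (its z, up), two short terminals on top (4 mm). 0.15 kg, heavier in its lower half. Two to four cells are there, all alike. In the clamp its x runs along the clamp's x (either way round).
- cell2_center (a point): Centre of a prismatic battery cell, a metal block 34 mm (its x) by 64 mm (its y) by 50 mm high (its z, up), two short terminals on top (4 mm). 0.15 kg, heavier in its lower half. Two to four cells are there, all alike. In the clamp its x runs along the clamp's x (either way round).
- cell3_center (a point): Centre of a prismatic battery cell, a metal block 34 mm (its x) by 64 mm (its y) by 50 mm high (its z, up), two short terminals on top (4 mm). 0.15 kg, heavier in its lower half. Two to four cells are there, all alike. In the clamp its x runs along the clamp's x (either way round).
- cover_rib (a point): Middle of the grip rib of the grey terminal cover: a 60 x 60 mm plate on two runners along its x (10 mm high in all, runners 6 mm, at y = +-27 mm, resting on the cell tops clear of the terminals) with an upright rib on top, 44 mm long (its x), 10 mm thick (its y), 30 mm high; rib centre 25 mm above the underside. On the clamped row its x runs along the clamp. The row's top is 66 mm above the bench.
- multimeter: Yellow multimeter lying on the bench, 150 x 80 x 35 mm, origin under its centre. Not to be moved.
- screwdriver: Screwdriver lying on the bench. Not to be moved.

How it is judged:
By the outcome, as a careful person would: the job done as asked, in the order asked, and still so for the second after the job is handed in, with the robot touching nothing.
Of cell0, cell1, cell2, cell3 only 2 to 4 are there at a start; the rules pass over those that are not, and their reading is None.
At some moment in a run one of cell0, cell1, cell2, cell3 may be knocked a few centimetres aside while the robot is not near it.
It also fails if it takes over 208 s, if anything falls off the work surface, if the arm or the gripper's body presses on something with over 40 N, if the wrist force passes 120 N, or if a joint passes its speed limit or range.

ROBOT

A 6-joint arm with a two-finger parallel gripper is mounted at the origin on the work surface. World frame = base frame: x ahead of the robot, y to its left, z up, the work surface at z = 0. Lengths are in m, angles in degrees, forces in N, time in s.
With the tool pointing down it reaches from about 0.35 to 1 m from the base axis. Payload 7.1 kg.
Tool frame: the origin (TCP) lies at the centre of the arm's flange, where the gripper is bolted on; the fingertips stand 173 mm ahead of it and the grasp point (between the pads) lies 155 mm ahead of it (bot.tcp_to_tips is the distance from the TCP to the fingertips, in m); z points along the fingers, y is the line along which they close (so a half turn about z gives the same grasp; the last joint's range is limited). The gripper opens to 85 mm and grips with 20 to 120 N. Pads are 22 mm wide; open, the fingers measure 114 mm over their backs; the gripper's body (76 mm by 85 mm) begins 54 mm behind the grasp point. The pads swing forward as they close: fully open they stand 13 mm farther back than shut.
Start: joints at [-76.719, 24.242, 93.386, -0, 62.372, -1.089], TCP at [0.155, -0.605, 0.405] pointing down, gripper open.
Joint ranges: [-172.04, 172.04], [-51.8, 120.97], [4.93, 147.93], [-75.15, 255.16], [6.16, 154.13], [-145.62, 145.62]. Speed limits (degrees/s): [136.94, 136.94, 172.46, 180, 180, 180].

INTERFACE

Orientations are given as [roll, pitch, yaw] about the fixed x, y, z axes, in that order (R = Rz(yaw) Ry(pitch) Rx(roll)).
In Python, from bench import bot, eyes, order, finder gives the robot as it stands. The module is installed in compiled form; this text tells all that it offers.
- The arm moves only by the tool servo_tool, never from a script. Its argument "plan" is a list of rows, each a list of 3 entries, a list of its own where there are three numbers: the gripper's target within -1 to 1 (fully open at 1, half-way at 0, shut at -1), then the shift along the tool's x, y, z each as a share of 400 mm, from -1 to 1, then the turn about the tool's z as a share of 45 degrees, from -1 to 1. A call has 1 to 12 rows; each row is the pose to reach, as a shift and turn from the pose commanded when the call began, along the tool's axes at that moment; what a row does not reach only later rows make up. A row lasts 1/10 s, in which the tool goes at most 50 mm and 8.59 degrees, less where a joint would pass 70% of its speed; a pose out of reach is approached as far as the arm can. A call with a number of a shift or a turn outside -1 to 1 is refused whole. A call with a gripper value outside its range is refused whole. The fingers move at their own pace and stop on an object; "squeeze" is the grip in N (left out, the last holds). Time passes only in rows, so rows that repeat a pose let the fingers close. It gives the time, the measured TCP pose, the force, the opening and the grip force at its end, in the units of the state.
- bot.read_state(): the state, without advancing time (a new reading comes with each control period).
- eyes.capture(name): name is "side" or "top"; returns a dict with "pixels" (480x640x3 uint8, red, green, blue), "depth" (480x640 float32, m along the optical axis (not along the pixel's ray), 0 where there is no reading), "intrinsics" (3x3 intrinsics, pixels), "pose" (4x4, takes a point from camera to world coordinates). Camera axes: x right, y down, z forward; pixel columns grow to the right and rows downward; lengths in m; the calibration is good to about 2 mm. A picture is of the moment at which its call begins.
- order.job_done(): hands the job in; it is judged then, once.
Trained networks look in the newest picture that a camera, given by its name, has taken for a name from the list of things; names that differ only in an ending like _2 or _b are one class to them, and where a whole thing is asked for, a point or a joint stands for the part that bears it (a point fixed in the world has none). Each returns a list of dicts, best first, with "conf" (0 to 1); they miss things now and then, are a little off and sometimes report something else, mostly with a low value. They report only what shows in the picture. A call takes as long as a camera call.
- finder.search_frame(target, camera): "extent" ([left, top, right, bottom] in pixels, round what is visible of it).
The state is a dict: "clock": time; "qpos": joint angles; "qd": joint speeds; "joint_torque": joint torques, N m; "tool_pos": TCP position; "ee_rot": TCP orientation; "ft_force": force on the tool from outside, world axes, zero at the start; "moment": the same for the moment, N m; "grip_width": finger opening in m; "grip_force": force on a finger pad.
Only numpy, scipy, OpenCV 4.12 (cv2) and the standard library are available. Lean on these libraries where they do the work, as an engineer would, in place of code of your own. Each camera call takes 0.05 s, during which the arm holds its last target. There are 200 camera calls.

## Working session

There is one attempt and no reset: what is moved stays moved. The work goes in short steps, Python scripts to look and compute and a tool call to move; the robot and the scene stay as the last step left them, time stands still between calls to the robot, and variables do not carry over. Pictures are saved under pics/ and viewed, at most 14 in all, crops included, and the job is handed in when it is done.

Besides the shell and the picture viewer there is one more tool, called in YAML: its name, and indented under it one key for each argument. servo_tool: Moves the arm, as the interface text tells. Shift numbers are shares of 400 mm and turn numbers shares of 45 degrees, none past 1 either way. Its arguments: {"type":"object","properties":{"plan":{"type":"array","items":{"type":"array"}},"squeeze":{"type":"number"}},"required":["plan"]}

```bash
mkdir -p pics; cat > h.py <<'E'
import numpy as np, cv2
from bench import bot, eyes, order, finder
def cap(n, save=None):
    c=eyes.capture(n)
    if save: cv2.imwrite('pics/'+save, c['pixels'][:,:,::-1])
    return c
def cloud(c):
    K=c['intrinsics'];d=c['depth'];v,u=np.mgrid[0:480,0:640]
    p=np.stack([(u-K[0,2])/K[0,0]*d,(v-K[1,2])/K[1,1]*d,d],-1)
    T=c['pose'];w=p@T[:3,:3].T+T[:3,3]; w[d<=0]=np.nan
    return w
def proj(c,P):
    T=np.linalg.inv(c['pose']);q=T[:3,:3]@np.array(P)+T[:3,3];q=c['intrinsics']@q;return q[:2]/q[2]
E
python3 - <<'E'
from h import *
for n in('top','side'):
    c=cap(n,n+'0.png');print(n,c['pose'][:3].round(3).tolist(),c['intrinsics'][0,0])
    for t in['clamp','anvil','trigger','pull_knob','cell0_center','cover_rib','jaw','pad_face','multimeter','screwdriver']:
        print(t,[(np.round(r['extent']).astype(int).tolist(),round(r['conf'],2)) for r in finder.search_frame(t,n)][:5])
s=bot.read_state();print(s['tool_pos'],s['ee_rot'],s['grip_width'],s['clock'])
E
```

```text
top [[0.011, -0.99, 0.139, 0.354], [-1.0, -0.014, -0.021, -0.006], [0.022, -0.139, -0.99, 1.222]] 478.3030951921693
clamp [([254, 182, 422, 223], 0.85)]
anvil [([269, 182, 277, 216], 0.86)]
trigger [([372, 188, 375, 200], 0.42)]
pull_knob [([253, 193, 291, 202], 0.5)]
cell0_center [([426, 255, 450, 286], 0.9)]
cover_rib [([454, 201, 478, 228], 0.69)]
jaw [([345, 182, 423, 210], 0.55)]
pad_face [([343, 185, 348, 211], 0.54)]
multimeter [([506, 251, 543, 319], 0.96)]
screwdriver [([102, 271, 174, 303], 0.83)]
side [[-0.928, -0.263, 0.265, 0.239], [-0.373, 0.639, -0.672, 0.679], [0.008, -0.723, -0.691, 0.81]] 440.42985218690563
clamp [([237, 168, 329, 299], 0.92)]
anvil [([236, 267, 273, 294], 0.7)]
trigger [([297, 183, 302, 217], 0.58)]
pull_knob [([239, 263, 268, 296], 0.8)]
cell0_center [([367, 183, 392, 214], 0.8), ([290, 178, 301, 216], 0.52)]
cover_rib [([370, 185, 395, 212], 0.73), ([329, 162, 351, 184], 0.67)]
jaw [([276, 191, 320, 237], 0.6), ([241, 262, 264, 299], 0.5)]
pad_face [([275, 218, 302, 238], 0.75)]
multimeter [([384, 146, 440, 178], 0.86)]
screwdriver [([265, 423, 320, 478], 0.61), ([290, 364, 327, 392], 0.37), ([236, 168, 330, 301], 0.2)]
[ 0.15512339 -0.60543869  0.40474694] [1.79995911e+02 3.92340661e-04 1.43691925e+01] 0.08561690647320813 1.1
```

View pics/top0.png

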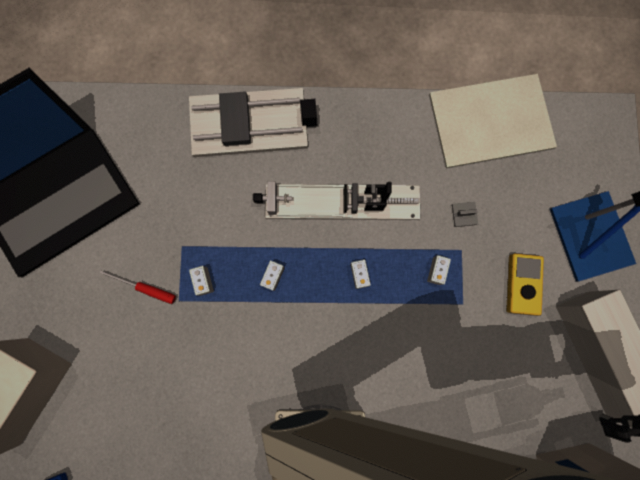

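View pics/side0.png

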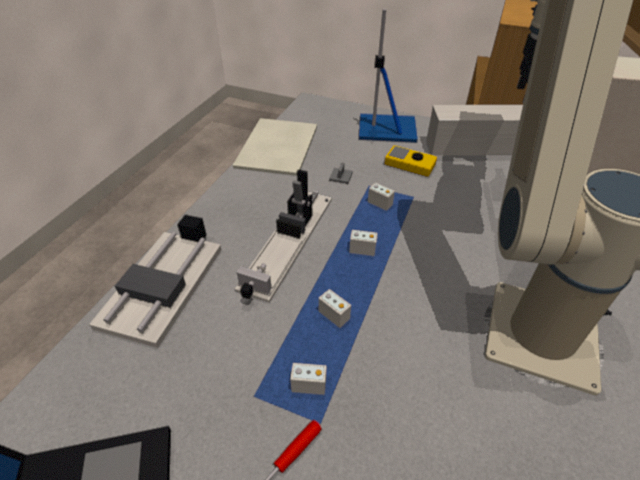

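Top view: four cells at about (200,280), (271,275), (361,274) and (440,269). The clamp spans u 254–422 at v≈200 with its knob at (258,198), and the cover is at (465,214). The clamp's +x runs roughly along world +y.

```bash
cat >> h.py <<'E'
def rect(pts):
    r=cv2.minAreaRect((pts[:,:2]*1000).astype(np.float32));b=cv2.boxPoints(r)
    e=[b[1]-b[0],b[2]-b[1]];e=max(e,key=np.linalg.norm)
    return np.round(r[0],1),np.round(sorted(r[1]),1),round(float(np.degrees(np.arctan2(e[1],e[0]))%180),1)
def blobs(c,x0,x1,y0,y1,z0,z1,minpx=30):
    w=cloud(c);m=(w[...,0]>x0)&(w[...,0]<x1)&(w[...,1]>y0)&(w[...,1]<y1)&(w[...,2]>z0)&(w[...,2]<z1)
    n,l,st,_=cv2.connectedComponentsWithStats(m.astype(np.uint8),connectivity=4)
    return [(rect(w[l==i]),round(float(np.nanmedian(w[l==i][:,2])),4),int(st[i,4])) for i in range(1,n) if st[i,4]>=minpx]
E
python3 - <<'E'
from h import *
c=cap('top');w=cloud(c)
print('cells');[print(b) for b in blobs(c,.25,.47,-.45,.5,.04,.065)]
print('base');[print(b) for b in blobs(c,.45,.66,-.3,.3,.007,.03)]
print('high');[print(b) for b in blobs(c,.45,.66,-.3,.3,.045,.2,8)]
print('cover');[print(b) for b in blobs(c,.45,.66,-.5,-.27,.005,.03,8)];[print(b) for b in blobs(c,.45,.66,-.5,-.27,.03,.06,5)]
print('knob');[print(b) for b in blobs(c,.45,.66,.17,.3,.03,.06,5)]
big=cv2.resize(c['pixels'][170:235,240:490],(800,208),interpolation=cv2.INTER_CUBIC)
cv2.imwrite('pics/crop1.png',big[:,:,::-1])
E
```

```text
cells
((array([433.5, 123.4]), array([34.1, 63.5]), 158.6), 0.0516, 375)
((array([439.6, -95. ]), array([34.4, 63.7]), 12.7), 0.0516, 361)
((array([ 446.5, -290.9]), array([35.6, 52.2]), 165.7), 0.0515, 301)
((array([418.8, 297.9]), array([35.5, 64.5]), 16.9), 0.0513, 403)
base
((array([622.4, -50.8]), array([ 78.2, 398.8]), 90.5), 0.0156, 3321)
((array([635.1, -67. ]), array([ 9.7, 29.5]), 0.5), 0.0166, 49)
high
((array([ 629.7, -130.9]), array([51.5, 54.9]), 0.6), 0.0885, 486)
((array([626. , 130.8]), array([65.3, 81.3]), 51.7), 0.0603, 425)
((array([627.2, -76.8]), array([48.9, 65.5]), 0.1), 0.0633, 286)
((array([ 466.2, -290. ]), array([23.4, 38.4]), 165.6), 0.052, 128)
((array([459.3, -90.5]), array([23.5, 34.2]), 101.0), 0.0517, 125)
((array([458.7, 115.5]), array([17.5, 36.3]), 88.8), 0.0515, 85)
((array([451.9, 295. ]), array([3. , 8.4]), 95.3), 0.0501, 8)
cover
((array([ 601.5, -369. ]), array([62.6, 66.4]), 7.0), 0.0111, 464)
((array([ 473.4, -479.1]), array([ 5.1, 47.3]), 175.2), 0.0192, 63)
((array([ 469.2, -277.5]), array([ 5.2, 38.7]), 165.5), 0.0179, 31)
((array([ 601.2, -367.8]), array([10.6, 41.9]), 96.3), 0.0404, 79)
((array([ 473.4, -487.9]), array([24.2, 43.9]), 179.8), 0.0358, 174)
((array([ 464.7, -295.4]), array([35.1, 38.5]), 165.0), 0.0512, 222)
knob
((array([627.2, 172.5]), array([ 4.1, 19.3]), 179.1), 0.0554, 19)
((array([452. , 294.7]), array([3., 9.]), 95.3), 0.0487, 9)
```

View pics/crop1.png

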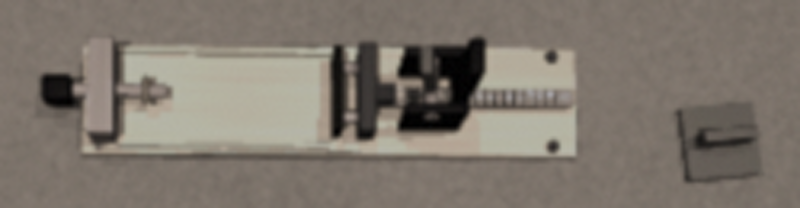

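```bash
python3 - <<'E'
from h import *
c=cap('top');w=cloud(c)
print('cells');[print(b) for b in blobs(c,.25,.51,-.45,.5,.045,.065,100)]
def q(n,x0,x1,y0,y1,z0,z1):
    m=(w[...,0]>x0)&(w[...,0]<x1)&(w[...,1]>y0)&(w[...,1]<y1)&(w[...,2]>z0)&(w[...,2]<z1)
    p=w[m]*1000;print(n,len(p),rect(p/1000),np.percentile(p,[1,50,99],axis=0).round(1).tolist())
q('base',.55,.7,-.3,.3,.005,.022)
q('baseT',.55,.7,-.27,-.17,.006,.022)
q('baseM',.55,.7,0,.07,.006,.025)
q('anvil',.55,.7,.11,.15,.055,.07)
q('pin',.6,.65,.06,.115,.028,.06)
q('pad+jaw',.55,.7,-.1,-.03,.05,.07)
q('grip',.55,.7,-.2,-.1,.13,.2)
q('trig',.55,.7,-.15,-.1,.095,.2)
q('knob',.59,.66,.157,.25,.04,.07)
K=.05
for y in range(-240,150,30):
    m=(abs(w[...,1]*1000-y)<6)&(w[...,0]>.55)&(w[...,0]<.7)&(w[...,2]>.006)&(w[...,2]<.03);p=w[m]*1000
    print(y,p[:,0].min().round(1),p[:,0].max().round(1))
E
```

```text
cells
((array([ 452.2, -292.6]), array([36.3, 63.9]), 165.4), 0.0518, 369)
((array([439.7, -95. ]), array([34.2, 63.9]), 12.0), 0.0517, 366)
((array([433.6, 123.5]), array([34.3, 63.9]), 158.1), 0.0518, 367)
((array([419., 298.]), array([34.5, 63.9]), 17.2), 0.0518, 387)
base 3923 (array([6.248e+02, 4.000e-01]), array([149.1, 598.8]), 90.0) [[560.0, -261.1, 5.1], [619.5, -21.0, 14.9], [688.2, 263.0, 21.5]]
baseT 869 (array([ 627.4, -219.3]), array([ 97.3, 130.8]), 0.5) [[583.5, -250.1, 6.5], [620.8, -212.3, 12.9], [675.3, -171.3, 18.5]]
baseM 942 (array([623.3,  34.4]), array([ 69.8, 145.5]), 0.7) [[583.3, 1.7, 7.6], [627.1, 35.5, 16.7], [673.6, 69.3, 24.5]]
anvil 259 (array([626.5, 128.2]), array([20.3, 74.5]), 1.4) [[590.0, 118.4, 56.3], [627.9, 128.5, 62.8], [663.6, 138.9, 67.7]]
pin 84 (array([627.4,  97.4]), array([19.4, 35.4]), 92.7) [[618.4, 79.6, 40.5], [627.0, 96.7, 46.6], [637.2, 114.9, 52.8]]
pad+jaw 256 (array([629.9, -75.4]), array([45.8, 70.4]), 0.4) [[594.9, -87.5, 51.0], [628.3, -74.9, 63.6], [663.8, -52.4, 69.4]]
grip 140 (array([ 629.7, -133.9]), array([27.4, 45.5]), 90.0) [[616.2, -156.5, 132.5], [628.1, -145.5, 150.9], [642.3, -111.2, 163.0]]
trig 143 (array([ 629.9, -130.5]), array([26.9, 38.8]), 90.1) [[616.7, -149.8, 95.5], [625.9, -144.9, 145.6], [641.7, -111.2, 161.6]]
knob 68 (array([627.1, 166. ]), array([16.8, 21.8]), 1.1) [[616.3, 157.7, 41.0], [625.3, 165.6, 55.9], [637.3, 174.4, 62.3]]
-240 567.7 689.5
-210 561.9 675.8
-180 569.4 683.7
-150 553.3 686.0
-120 555.5 648.3
-90 568.1 679.0
-60 584.2 692.1
-30 583.1 681.0
0 574.5 674.6
30 583.1 673.7
60 571.0 673.7
90 583.1 684.5
120 582.6 672.3
```

```bash
cat > g.py <<'E'
import sys,numpy as np
from bench import bot
def g(p,psi,x,y,z,t):
    a=np.radians(psi);d=np.array([x,y])-p[:2]
    s=[d@[np.cos(a),np.sin(a)]/.4,d@[np.sin(a),-np.cos(a)]/.4,(p[2]-z)/.4]
    print(np.round(s,4).tolist(),'turn',round(-(t-psi)/45,3),'dist',round(float(np.linalg.norm([*d,p[2]-z])),3))
s=bot.read_state();p,psi=s['tool_pos'],s['ee_rot'][2]
print(p.round(4),np.round(s['ee_rot'],2),'w',round(s['grip_width'],4),'t',s['clock'])
for a in sys.argv[1:]:
    v=list(map(float,a.split(',')));g(p,psi,*v);p,psi=np.array(v[:3]),v[3]
E
python3 g.py .42,-.28,.38,50 .6263,.0,.3,90.5 .6263,.165,.3,90.5 .6263,.165,.196,90.5
```

```text
[ 0.1551 -0.6054  0.4047] [-180.     -0.     14.37] w 0.0853 t 1.2
[0.8434, -0.6238, 0.0617] turn -0.792 dist 0.42
[0.8677, -0.0549, 0.2] turn -0.9 dist 0.357
[0.4125, 0.0036, 0.0] turn -0.0 dist 0.165
[0.0, 0.0, 0.26] turn -0.0 dist 0.104
```

servo_tool:
  plan:
    - [1,[0.8434,-0.6238,0.0617],-0.792]
    - [1,[0.8434,-0.6238,0.0617],-0.792]
    - [1,[0.8434,-0.6238,0.0617],-0.792]
    - [1,[0.8434,-0.6238,0.0617],-0.792]
    - [1,[0.8434,-0.6238,0.0617],-0.792]
    - [1,[0.8434,-0.6238,0.0617],-0.792]
    - [1,[0.8434,-0.6238,0.0617],-0.792]
    - [1,[0.8434,-0.6238,0.0617],-0.792]
    - [1,[0.8434,-0.6238,0.0617],-0.792]
    - [1,[0.8434,-0.6238,0.0617],-0.792]
    - [1,[0.8434,-0.6238,0.0617],-0.792]
    - [1,[0.8434,-0.6238,0.0617],-0.792]
  squeeze: 60

```text
clock: 2.4
tool_pos: [0.4195, -0.2807, 0.3801]
ee_rot: [180.0, 0.0, 50.0]
ft_force: [-0.1, -0.3, 0.3]
grip_width: 0.0852
grip_force: 0.0
```

servo_tool:
  plan:
    - [1,[0.868,-0.055,0.2],-0.9]
    - [1,[0.868,-0.055,0.2],-0.9]
    - [1,[0.868,-0.055,0.2],-0.9]
    - [1,[0.868,-0.055,0.2],-0.9]
    - [1,[0.868,-0.055,0.2],-0.9]
    - [1,[0.868,-0.055,0.2],-0.9]
    - [1,[0.868,-0.055,0.2],-0.9]
    - [1,[0.868,-0.055,0.2],-0.9]
    - [1,[0.868,-0.055,0.2],-0.9]
    - [1,[0.868,-0.055,0.2],-0.9]
    - [1,[0.868,-0.055,0.2],-0.9]
    - [1,[0.868,-0.055,0.2],-0.9]

```text
clock: 3.6
tool_pos: [0.6258, -0.0014, 0.3006]
ee_rot: [180.0, 0.0, 90.4]
ft_force: [0.2, -0.5, 0.6]
grip_width: 0.0852
grip_force: 0.0
```

```bash
python3 g.py .6263,.165,.26,90.5 .6263,.165,.196,90.5
```

```text
[ 0.6258 -0.0014  0.3006] [1.7998e+02 1.0000e-02 9.0390e+01] w 0.0852 t 3.6
[0.4159, 0.004, 0.1014] turn -0.002 dist 0.171
[0.0, 0.0, 0.16] turn -0.0 dist 0.064
```

servo_tool:
  plan:
    - [1,[0.416,0.002,0.1],0]
    - [1,[0.416,0.002,0.1],0]
    - [1,[0.416,0.002,0.1],0]
    - [1,[0.416,0.002,0.1],0]
    - [1,[0.416,0.002,0.1],0]
    - [1,[0.416,0.002,0.26],0]
    - [1,[0.416,0.002,0.26],0]
    - [0.3,[0.416,0.002,0.26],0]
    - [-0.2,[0.416,0.002,0.26],0]

```text
clock: 4.5
tool_pos: [0.626, 0.1656, 0.1968]
ee_rot: [180.0, 0.0, 90.4]
ft_force: [0.0, 0.0, 0.6]
grip_width: 0.0597
grip_force: 0.0
```

```bash
python3 - <<'E'
from h import *
c=cap('side');im=c['pixels'];p=proj(c,[.626,.165,.04]).astype(int);print(p)
u,v=np.clip(p,60,[580,420]);cv2.imwrite('pics/k1.png',cv2.resize(im[v-60:v+60,u-60:u+60],(600,600),interpolation=cv2.INTER_CUBIC)[:,:,::-1])
E
```

```text
[247 292]
```

View pics/k1.png

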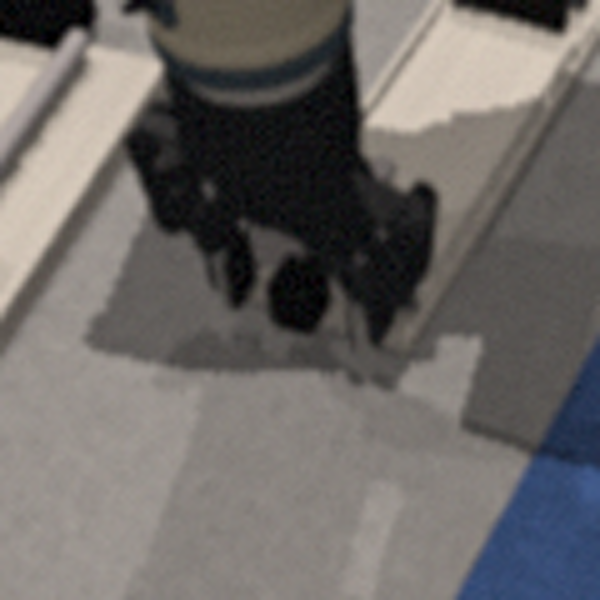

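The knob (crop 300,290) sits between the two fingers, roughly centred. I'll close, then pull.

servo_tool:
  plan:
    - [-1,[0,0,0],0]
    - [-1,[0,0,0],0]
    - [-1,[0,0,0],0]
    - [-1,[0,0,0],0]
    - [-1,[0,0,0],0]
    - [-1,[0,0,0],0]
    - [-1,[0,0,0],0]
    - [-1,[0,0,0],0]
  squeeze: 70

```text
clock: 5.35
tool_pos: [0.6276, 0.1665, 0.1981]
ee_rot: [179.6, -0.1, 90.5]
ft_force: [6.1, -2.0, 0.8]
grip_width: 0.021
grip_force: 71.1
```

servo_tool:
  plan:
    - [-1,[0.02,0,0],0]
    - [-1,[0.04,0,0],0]
    - [-1,[0.06,0,0],0]
    - [-1,[0.08,0,0],0]
    - [-1,[0.1,0,0],0]
    - [-1,[0.105,0,0],0]
    - [-1,[0.107,0,0],0]
    - [-1,[0.107,0,0],0]
    - [-1,[0.107,0,0],0]

```text
clock: 6.25
tool_pos: [0.6273, 0.2087, 0.1981]
ee_rot: [179.7, -0.0, 90.5]
ft_force: [6.4, -6.1, 2.5]
grip_width: 0.0208
grip_force: 71.2
```

servo_tool:
  plan:
    - [0,[0,0,0],0]
    - [0,[0,0,0],0]
    - [0.5,[0,0,0],0]
    - [0.5,[0,0,0],0]
    - [0.5,[0,0,-0.25],0]
    - [1,[0,0,-0.25],0]
    - [1,[0,0,-0.35],0]
    - [1,[0,0,-0.35],0]

```text
clock: 7.05
tool_pos: [0.6271, 0.2102, 0.3428]
ee_rot: [179.4, -0.2, 90.5]
ft_force: [0.5, -0.6, 0.2]
grip_width: 0.0854
grip_force: 0.0
```

```bash
python3 - <<'E'
from h import *
for n in('side','top'):
    c=cap(n);w=cloud(c)
    m=(w[...,0]>.6)&(w[...,0]<.65)&(w[...,1]>.05)&(w[...,1]<.116)&(w[...,2]>.028)&(w[...,2]<.062);print(n,'pin px',m.sum())
    m=(w[...,0]>.6)&(w[...,0]<.66)&(w[...,1]>.145)&(w[...,1]<.26)&(w[...,2]>.03)&(w[...,2]<.07)
    p=w[m]; print('knob',len(p),(np.percentile(p,[2,50,98],axis=0).round(4).tolist() if len(p) else ''))
    im=c['pixels'];q=proj(c,[.626,.17,.04]).astype(int)
    cv2.imwrite(f'pics/k2{n}.png',cv2.resize(im[q[1]-40:q[1]+40,q[0]-50:q[0]+50],(600,480))[:,:,::-1])
    cv2.imwrite(f'pics/full2{n}.png',im[:,:,::-1])
print('cells');[print(b) for b in blobs(c,.25,.51,-.45,.5,.045,.065,60)]
E
python3 g.py
```

```text
side pin px 0
knob 264 [[0.6185, 0.1482, 0.0325], [0.6272, 0.2012, 0.0499], [0.639, 0.2154, 0.0602]]
top pin px 0
knob 91 [[0.6212, 0.1473, 0.0398], [0.6256, 0.1696, 0.0463], [0.632, 0.1906, 0.0507]]
cells
((array([ 452.3, -292.7]), array([35.4, 64.4]), 165.4), 0.0516, 371)
((array([439.7, -94.8]), array([34.1, 63.9]), 12.3), 0.0516, 366)
((array([433.6, 123.5]), array([34.4, 63.6]), 158.9), 0.0516, 370)
[0.6252 0.2095 0.3373] [ 1.7988e+02 -4.0000e-02  9.0520e+01] w 0.0856 t 7.15
```

View pics/k2side.png

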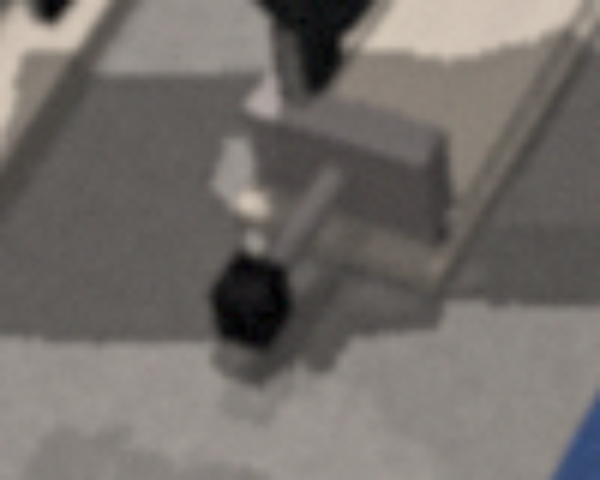

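The ejector rod is exposed between the anvil and the knob (crop 310,215), and no pin points are left in the channel, so it's out. Next I pick the cell at y=+0.123.

```bash
python3 g.py .434,.1235,.26,68.7 .434,.1235,.18,68.7 .434,.1235,.3,68.7 .628,.1,.26,90.5
```

```text
[0.6252 0.2095 0.3373] [ 1.7988e+02 -4.0000e-02  9.0520e+01] w 0.0856 t 7.15
[-0.2107, -0.48, 0.1932] turn 0.485 dist 0.223
[0.0, 0.0, 0.2] turn -0.0 dist 0.08
[0.0, 0.0, -0.3] turn -0.0 dist 0.12
[0.1214, 0.4732, 0.1] turn -0.484 dist 0.199
```

servo_tool:
  plan:
    - [1,[-0.21,-0.48,0.19],0.485]
    - [1,[-0.21,-0.48,0.19],0.485]
    - [1,[-0.21,-0.48,0.19],0.485]
    - [1,[-0.21,-0.48,0.19],0.485]
    - [1,[-0.21,-0.48,0.19],0.485]
    - [1,[-0.21,-0.48,0.19],0.485]
    - [1,[-0.21,-0.48,0.19],0.485]
    - [1,[-0.21,-0.48,0.19],0.485]

```text
clock: 7.95
tool_pos: [0.4354, 0.1242, 0.2601]
ee_rot: [179.9, -0.0, 68.7]
ft_force: [-0.2, -0.5, -0.4]
grip_width: 0.0854
grip_force: 0.0
```

```bash
python3 - <<'E'
from h import *
c=cap('top');print('cells');[print(b) for b in blobs(c,.25,.51,-.45,.5,.045,.065,60)]
E
python3 g.py .434,.1235,.18,68.9
```

```text
cells
((array([ 452.6, -292.5]), array([35.7, 64.3]), 164.8), 0.0516, 373)
((array([439.7, -94.9]), array([34., 64.]), 12.4), 0.0517, 366)
((array([419. , 298.4]), array([35.2, 64.8]), 17.6), 0.0517, 316)
[0.4354 0.1242 0.2602] [ 1.7992e+02 -6.0000e-02  6.8700e+01] w 0.0854 t 8.0
[-0.0028, -0.0026, 0.2005] turn -0.004 dist 0.08
```

servo_tool:
  plan:
    - [1,[-0.003,-0.002,0.1],0]
    - [1,[-0.003,-0.002,0.2],0]
    - [1,[-0.003,-0.002,0.2],0]
    - [-1,[-0.003,-0.002,0.2],0]
    - [-1,[-0.003,-0.002,0.2],0]
    - [-1,[-0.003,-0.002,0.2],0]
    - [-1,[-0.003,-0.002,0.2],0]
    - [-1,[-0.003,-0.002,0.2],0]
    - [-1,[-0.003,-0.002,0.2],0]
  squeeze: 40

```text
clock: 8.9
tool_pos: [0.4334, 0.123, 0.1814]
ee_rot: [179.9, -0.1, 68.7]
ft_force: [-1.3, -0.4, 10.2]
grip_width: 0.0638
grip_force: 45.5
```

servo_tool:
  plan:
    - [-1,[0,0,-0.1],0]
    - [-1,[0,0,-0.2],0]
    - [-1,[0,0,-0.2],0]

```text
clock: 9.2
tool_pos: [0.4344, 0.1232, 0.2643]
ee_rot: [179.6, -0.3, 68.7]
ft_force: [0.1, 0.9, -1.5]
grip_width: 0.0636
grip_force: 45.8
```

```bash
python3 g.py .628,.097,.28,90.5 .628,.097,.198,90.5
```

```text
[0.4344 0.1232 0.2643] [179.6   -0.28  68.69] w 0.0636 t 9.2
[0.1148, 0.4748, -0.0392] turn -0.485 dist 0.196
[0.0, 0.0, 0.205] turn -0.0 dist 0.082
```

servo_tool:
  plan:
    - [-1,[0.115,0.475,-0.05],-0.485]
    - [-1,[0.115,0.475,-0.05],-0.485]
    - [-1,[0.115,0.475,-0.05],-0.485]
    - [-1,[0.115,0.475,-0.05],-0.485]
    - [-1,[0.115,0.475,-0.05],-0.485]
    - [-1,[0.115,0.475,-0.05],-0.485]
    - [-1,[0.115,0.475,-0.05],-0.485]
    - [-1,[0.115,0.475,-0.05],-0.485]

```text
clock: 10.0
tool_pos: [0.6252, 0.0968, 0.2795]
ee_rot: [-179.9, 0.0, 90.5]
ft_force: [-0.6, 0.7, -1.5]
grip_width: 0.0637
grip_force: 45.7
```

```bash
python3 g.py .628,.097,.205,90.5 .628,.097,.198,90.5; python3 - <<'E'
from h import *
c=cap('side');w=cloud(c);q=proj(c,[.628,.1,.1]).astype(int)
m=(w[...,0]>.58)&(w[...,0]<.68)&(w[...,1]>.06)&(w[...,1]<.15)&(w[...,2]>.09)&(w[...,2]<.128);p=w[m]
print(len(p),np.percentile(p,[1,50,99],axis=0).round(4).tolist())
cv2.imwrite('pics/p1.png',cv2.resize(c['pixels'][q[1]-60:q[1]+60,q[0]-80:q[0]+80],(800,600))[:,:,::-1])
E
```

```text
[0.6252 0.0968 0.2795] [-1.7989e+02  1.0000e-02  9.0530e+01] w 0.0637 t 10.0
[0.0004, 0.0071, 0.1862] turn 0.001 dist 0.075
[0.0, 0.0, 0.0175] turn -0.0 dist 0.007
264 [[0.582, 0.0971, 0.1007], [0.6191, 0.1133, 0.1156], [0.664, 0.1159, 0.1279]]
```

View pics/p1.png

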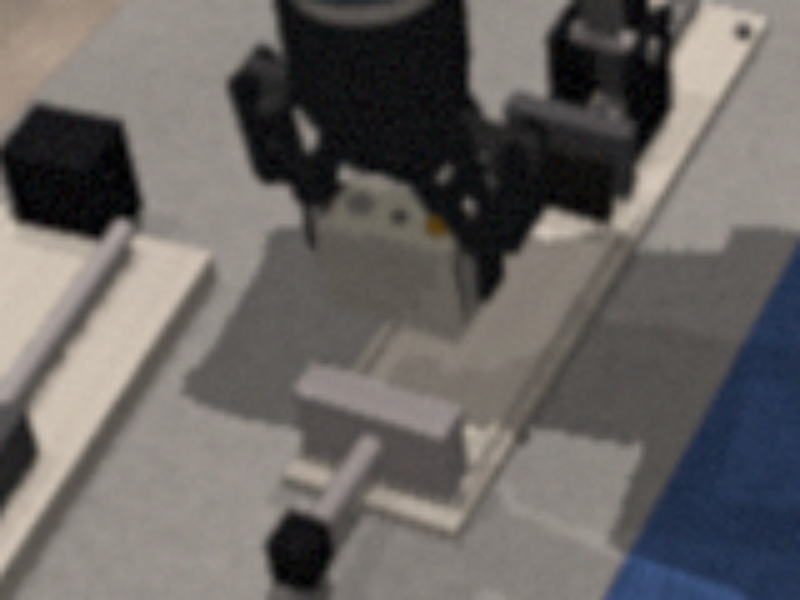

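The cell hangs level and square behind the anvil, its front face at y≈0.114–0.116, clear of the anvil face at 0.119. Lowering it now.

servo_tool:
  plan:
    - [-1,[0,0.005,0.1],0]
    - [-1,[0,0.005,0.17],0]
    - [-1,[0,0.005,0.19],0]
    - [-1,[0,0.005,0.203],0]
    - [-1,[0,0.005,0.203],0]

```text
clock: 10.55
tool_pos: [0.6286, 0.0968, 0.1992]
ee_rot: [180.0, -0.0, 90.5]
ft_force: [0.2, -0.4, -1.5]
grip_width: 0.0633
grip_force: 45.7
```

servo_tool:
  plan:
    - [0.75,[0,0,0],0]
    - [0.75,[0,0,0],0]
    - [1,[0,0,0],0]
    - [1,[0,0,-0.1],0]
    - [1,[0,0,-0.2],0]
    - [1,[0,0,-0.3],0]
    - [1,[0,0,-0.3],0]

```text
clock: 11.25
tool_pos: [0.6306, 0.0969, 0.3256]
ee_rot: [179.4, -0.1, 90.5]
ft_force: [0.3, -0.8, 0.6]
grip_width: 0.0854
grip_force: 0.0
```

```bash
python3 - <<'E'
from h import *
c=cap('side')
print('clampcells');[print(b) for b in blobs(c,.55,.7,-.03,.115,.055,.08,20)]
c=cap('top');print('mat');[print(b) for b in blobs(c,.25,.51,-.45,.5,.045,.065,60)]
E
python3 g.py .42,.2984,.26,107.5 .42,.2984,.182,107.5
```

```text
clampcells
((array([630.2,  96.8]), array([36.2, 65.2]), 179.6), 0.0691, 406)
mat
((array([ 452.4, -292.2]), array([34.9, 64.4]), 164.9), 0.0517, 373)
((array([439.8, -94.9]), array([34. , 63.8]), 12.2), 0.0516, 362)
((array([419.1, 299.5]), array([31.6, 63.1]), 15.7), 0.0516, 207)
[0.6288 0.0967 0.3206] [ 1.7981e+02 -3.0000e-02  9.0510e+01] w 0.0853 t 11.35
[0.5089, -0.5175, 0.1516] turn -0.378 dist 0.297
[0.0, 0.0, 0.195] turn -0.0 dist 0.078
```

servo_tool:
  plan:
    - [1,[0.509,-0.517,0.15],-0.375]
    - [1,[0.509,-0.517,0.15],-0.375]
    - [1,[0.509,-0.517,0.15],-0.375]
    - [1,[0.509,-0.517,0.15],-0.375]
    - [1,[0.509,-0.517,0.15],-0.375]
    - [1,[0.509,-0.517,0.15],-0.375]
    - [1,[0.509,-0.517,0.15],-0.375]
    - [1,[0.509,-0.517,0.15],-0.375]
    - [1,[0.509,-0.517,0.15],-0.375]
    - [1,[0.509,-0.517,0.15],-0.375]

```text
clock: 12.35
tool_pos: [0.4208, 0.2976, 0.2588]
ee_rot: [180.0, 0.0, 107.3]
ft_force: [-0.1, 0.5, 0.6]
grip_width: 0.0856
grip_force: 0.0
```

```bash
python3 - <<'E'
from h import *
c=cap('side');print('side');[print(b) for b in blobs(c,.25,.51,-.45,.5,.045,.065,60)]
c=cap('top');print('mat');[print(b) for b in blobs(c,.25,.51,-.45,.5,.045,.065,60)]
E
python3 g.py .4195,.2984,.18,107.3
```

```text
side
((array([421.7, 298. ]), array([36.9, 64.3]), 17.5), 0.0529, 624)
mat
((array([ 452.5, -292.3]), array([35.1, 64.4]), 165.5), 0.0515, 373)
((array([439.7, -95. ]), array([34.2, 64.1]), 12.5), 0.0516, 367)
((array([420.6, 292.6]), array([23.7, 64.4]), 17.0), 0.0515, 244)
[0.4208 0.2976 0.2589] [179.98  -0.   107.28] w 0.0855 t 12.45
[0.0028, -0.0024, 0.1973] turn -0.001 dist 0.079
```

servo_tool:
  plan:
    - [1,[0.002,0,0.1],0]
    - [1,[0.002,0,0.192],0]
    - [1,[0.002,0,0.192],0]
    - [-1,[0.002,0,0.192],0]
    - [-1,[0.002,0,0.192],0]
    - [-1,[0.002,0,0.192],0]
    - [-1,[0.002,0,0.192],0]
    - [-1,[0.002,0,0.192],0]
    - [-1,[0.002,0,0.192],0]

```text
clock: 13.35
tool_pos: [0.4202, 0.2994, 0.1834]
ee_rot: [179.9, -0.0, 107.4]
ft_force: [-0.1, -1.2, 9.4]
grip_width: 0.0638
grip_force: 46.0
```

servo_tool:
  plan:
    - [-1,[0,0,-0.1],0]
    - [-1,[0,0,-0.2],0]
    - [-1,[0,0,-0.3],0]
    - [-1,[0,0,-0.3],0]

```text
clock: 13.75
tool_pos: [0.4211, 0.3002, 0.3073]
ee_rot: [179.5, -0.2, 107.4]
ft_force: [0.5, 0.9, -2.0]
grip_width: 0.0632
grip_force: 46.1
```

```bash
python3 g.py .6285,.0588,.3,90.5
```

```text
[0.4211 0.3002 0.3073] [ 1.7946e+02 -1.6000e-01  1.0740e+02] w 0.0632 t 13.75
[-0.7309, 0.3143, 0.0183] turn 0.375 dist 0.318
```

servo_tool:
  plan:
    - [-1,[-0.731,0.314,0.018],0.375]
    - [-1,[-0.731,0.314,0.018],0.375]
    - [-1,[-0.731,0.314,0.018],0.375]
    - [-1,[-0.731,0.314,0.018],0.375]
    - [-1,[-0.731,0.314,0.018],0.375]
    - [-1,[-0.731,0.314,0.018],0.375]
    - [-1,[-0.731,0.314,0.018],0.375]
    - [-1,[-0.731,0.314,0.018],0.375]
    - [-1,[-0.731,0.314,0.018],0.375]
    - [-1,[-0.731,0.314,0.018],0.375]
    - [-1,[-0.731,0.314,0.018],0.375]

```text
clock: 14.85
tool_pos: [0.626, 0.059, 0.2948]
ee_rot: [-180.0, -0.0, 90.6]
ft_force: [-0.1, 0.2, -2.3]
grip_width: 0.0635
grip_force: 45.9
```

```bash
python3 g.py .6285,.0588,.2,90.5; python3 - <<'E'
from h import *
c=cap('side');w=cloud(c)
m=(w[...,0]>.58)&(w[...,0]<.68)&(w[...,1]>.02)&(w[...,1]<.15)&(w[...,2]>.12)&(w[...,2]<.145);p=w[m]
print(len(p),np.percentile(p,[1,50,99],axis=0).round(4).tolist())
print('clampcells');[print(b) for b in blobs(c,.55,.7,-.03,.115,.055,.08,20)]
E
```

```text
[0.626  0.059  0.2948] [-1.7995e+02 -1.0000e-02  9.0610e+01] w 0.0635 t 14.85
[-0.0005, 0.0061, 0.2369] turn 0.002 dist 0.095
256 [[0.583, 0.0549, 0.1206], [0.622, 0.0743, 0.1345], [0.6697, 0.077, 0.1448]]
clampcells
((array([630.8,  96.9]), array([36.4, 67. ]), 0.3), 0.0691, 405)
```

servo_tool:
  plan:
    - [-1,[0,0.005,0.1],0]
    - [-1,[0,0.005,0.18],0]
    - [-1,[0,0.005,0.22],0]
    - [-1,[0,0.005,0.237],0]
    - [-1,[0,0.005,0.237],0]

```text
clock: 15.4
tool_pos: [0.6289, 0.0581, 0.2006]
ee_rot: [-180.0, -0.0, 90.5]
ft_force: [0.6, -0.2, -1.7]
grip_width: 0.0632
grip_force: 46.2
```

servo_tool:
  plan:
    - [0.75,[0,0,0],0]
    - [0.75,[0,0,0],0]
    - [1,[0,0,0],0]
    - [1,[0,0,-0.1],0]
    - [1,[0,0,-0.2],0]
    - [1,[0,0,-0.3],0]
    - [1,[0,0,-0.3],0]

```text
clock: 16.1
tool_pos: [0.6311, 0.0578, 0.3265]
ee_rot: [179.4, -0.0, 90.5]
ft_force: [1.0, 0.6, 0.5]
grip_width: 0.0853
grip_force: 0.0
```

```bash
python3 - <<'E'
from h import *
c=cap('side')
print('clampcells');[print(b) for b in blobs(c,.55,.7,-.03,.115,.055,.08,20)]
c=cap('top');print('mat');[print(b) for b in blobs(c,.25,.51,-.45,.5,.045,.065,60)]
E
python3 g.py .4405,-.0949,.26,102.3 .4405,-.0949,.182,102.3
```

```text
clampcells
((array([630.4,  77.4]), array([66.6, 75. ]), 90.4), 0.0692, 778)
mat
((array([ 452.2, -292.4]), array([35. , 64.2]), 164.4), 0.0515, 369)
((array([439.7, -95.1]), array([34.4, 64. ]), 12.0), 0.0516, 366)
[0.6292 0.0576 0.3217] [ 1.7982e+02 -1.0000e-02  9.0500e+01] w 0.0853 t 16.2
[-0.3772, -0.4751, 0.1542] turn -0.262 dist 0.25
[0.0, 0.0, 0.195] turn -0.0 dist 0.078
```

servo_tool:
  plan:
    - [1,[-0.377,-0.475,0.154],-0.262]
    - [1,[-0.377,-0.475,0.154],-0.262]
    - [1,[-0.377,-0.475,0.154],-0.262]
    - [1,[-0.377,-0.475,0.154],-0.262]
    - [1,[-0.377,-0.475,0.154],-0.262]
    - [1,[-0.377,-0.475,0.154],-0.262]
    - [1,[-0.377,-0.475,0.154],-0.262]
    - [1,[-0.377,-0.475,0.154],-0.262]
    - [1,[-0.377,-0.475,0.154],-0.262]

```text
clock: 17.1
tool_pos: [0.4413, -0.0944, 0.2585]
ee_rot: [179.9, 0.0, 102.4]
ft_force: [0.3, 0.1, 1.0]
grip_width: 0.0855
grip_force: 0.0
```

```bash
python3 - <<'E'
from h import *
c=cap('side');print('side');[print(b) for b in blobs(c,.25,.51,-.45,.5,.045,.065,60)]
c=cap('top');print('mat');[print(b) for b in blobs(c,.25,.51,-.45,.5,.045,.065,60)]
E
python3 g.py .4405,-.0949,.182,102.3
```

```text
side
((array([442.6, -94.3]), array([39.7, 63.5]), 11.6), 0.053, 297)
mat
((array([ 452.2, -292.6]), array([35.1, 64.4]), 165.2), 0.0517, 373)
[ 0.4411 -0.0943  0.2585] [1.7996e+02 2.0000e-02 1.0238e+02] w 0.0853 t 17.2
[-0.0012, -0.0017, 0.1913] turn 0.002 dist 0.077
```

servo_tool:
  plan:
    - [1,[0,0,0.1],0]
    - [1,[0,0,0.192],0]
    - [1,[0,0,0.192],0]
    - [-1,[0,0,0.192],0]
    - [-1,[0,0,0.192],0]
    - [-1,[0,0,0.192],0]
    - [-1,[0,0,0.192],0]
    - [-1,[0,0,0.192],0]
    - [-1,[0,0,0.192],0]

```text
clock: 18.1
tool_pos: [0.4408, -0.095, 0.1829]
ee_rot: [179.9, 0.1, 102.3]
ft_force: [-0.5, 0.6, 9.5]
grip_width: 0.0635
grip_force: 45.5
```

servo_tool:
  plan:
    - [-1,[0,0,-0.1],0]
    - [-1,[0,0,-0.2],0]
    - [-1,[0,0,-0.3],0]
    - [-1,[0,0,-0.3],0]

```text
clock: 18.5
tool_pos: [0.4419, -0.0952, 0.3065]
ee_rot: [179.5, 0.2, 102.3]
ft_force: [0.4, 0.4, -1.6]
grip_width: 0.0632
grip_force: 45.8
```

```bash
python3 g.py .6288,.0200,.3,90.5
```

```text
[ 0.4419 -0.0952  0.3065] [179.5    0.24 102.3 ] w 0.0632 t 18.5
[0.182, 0.518, 0.0161] turn 0.262 dist 0.22
```

servo_tool:
  plan:
    - [-1,[0.182,0.518,0.016],0.262]
    - [-1,[0.182,0.518,0.016],0.262]
    - [-1,[0.182,0.518,0.016],0.262]
    - [-1,[0.182,0.518,0.016],0.262]
    - [-1,[0.182,0.518,0.016],0.262]
    - [-1,[0.182,0.518,0.016],0.262]
    - [-1,[0.182,0.518,0.016],0.262]
    - [-1,[0.182,0.518,0.016],0.262]
    - [-1,[0.182,0.518,0.016],0.262]

```text
clock: 19.4
tool_pos: [0.6262, 0.0197, 0.2951]
ee_rot: [-179.9, 0.0, 90.5]
ft_force: [-0.2, -0.3, -1.6]
grip_width: 0.0633
grip_force: 45.6
```

```bash
python3 g.py .6288,.02,.2,90.5; python3 - <<'E'
from h import *
c=cap('side');w=cloud(c)
m=(w[...,0]>.58)&(w[...,0]<.68)&(w[...,1]>-.02)&(w[...,1]<.15)&(w[...,2]>.12)&(w[...,2]<.145);p=w[m]
print(len(p),np.percentile(p,[1,50,99],axis=0).round(4).tolist())
print('clampcells');[print(b) for b in blobs(c,.55,.7,-.03,.115,.055,.08,20)]
E
```

```text
[0.6262 0.0197 0.2951] [-179.94    0.     90.46] w 0.0633 t 19.4
[0.0007, 0.0064, 0.2377] turn -0.001 dist 0.095
244 [[0.5835, 0.0187, 0.1204], [0.6239, 0.0354, 0.134], [0.6691, 0.0382, 0.1448]]
clampcells
((array([630.6,  76.7]), array([65.9, 76.9]), 90.8), 0.0692, 774)
```

servo_tool:
  plan:
    - [-1,[0,0.006,0.1],0]
    - [-1,[0,0.006,0.18],0]
    - [-1,[0,0.006,0.22],0]
    - [-1,[0,0.006,0.237],0]
    - [-1,[0,0.006,0.237],0]

```text
clock: 19.95
tool_pos: [0.6295, 0.0202, 0.2005]
ee_rot: [-180.0, -0.0, 90.5]
ft_force: [-0.9, 0.2, -1.7]
grip_width: 0.0638
grip_force: 45.7
```

servo_tool:
  plan:
    - [0.75,[0,0,0],0]
    - [0.75,[0,0,0],0]
    - [1,[0,0,0],0]
    - [1,[0,0,-0.1],0]
    - [1,[0,0,-0.2],0]
    - [1,[0,0,-0.3],0]
    - [1,[0,0,-0.3],0]

```text
clock: 20.65
tool_pos: [0.6317, 0.0205, 0.3271]
ee_rot: [179.4, -0.0, 90.5]
ft_force: [0.8, 1.1, 0.4]
grip_width: 0.0851
grip_force: 0.0
```

```bash
python3 - <<'E'
from h import *
c=cap('side')
print('clampcells');[print(b) for b in blobs(c,.55,.7,-.03,.115,.055,.08,20)]
c=cap('top');print('mat');[print(b) for b in blobs(c,.25,.51,-.45,.5,.045,.065,60)]
E
python3 g.py .453,-.2924,.26,75.2
```

```text
clampcells
((array([630.8,  57.7]), array([ 66.5, 114.7]), 90.5), 0.0693, 1089)
mat
((array([ 452.6, -292.5]), array([35.8, 65. ]), 165.1), 0.0516, 374)
[0.6299 0.0205 0.3222] [179.8    0.    90.51] w 0.0853 t 20.75
[-0.7782, -0.4492, 0.1556] turn 0.34 dist 0.365
```

servo_tool:
  plan:
    - [1,[-0.1,-0.35,0],0.1]
    - [1,[-0.1,-0.35,0],0.1]
    - [1,[-0.1,-0.35,0],0.2]
    - [1,[-0.778,-0.449,0],0.34]
    - [1,[-0.778,-0.449,0],0.34]
    - [1,[-0.778,-0.449,0],0.34]
    - [1,[-0.778,-0.449,0],0.34]
    - [1,[-0.778,-0.449,0.15],0.34]
    - [1,[-0.778,-0.449,0.15],0.34]
    - [1,[-0.778,-0.449,0.15],0.34]
    - [1,[-0.778,-0.449,0.15],0.34]

```text
clock: 21.85
tool_pos: [0.4518, -0.2926, 0.2586]
ee_rot: [-179.8, -0.1, 75.1]
ft_force: [-1.2, 0.0, 0.4]
grip_width: 0.0855
grip_force: 0.0
```

```bash
python3 - <<'E'
from h import *
c=cap('side');print('side');[print(b) for b in blobs(c,.25,.51,-.45,.5,.045,.065,60)]
c=cap('top');print('mat');[print(b) for b in blobs(c,.25,.51,-.45,.5,.045,.065,60)]
E
python3 g.py .453,-.2924,.182,75.2
```

```text
side
((array([ 455.1, -291.9]), array([38.8, 65.9]), 165.4), 0.0531, 223)
mat
((array([ 455.7, -280.1]), array([14.4, 63.7]), 160.5), 0.0511, 124)
[ 0.4527 -0.2916  0.2602] [-1.7995e+02 -3.0000e-02  7.5230e+01] w 0.0852 t 21.95
[-0.0017, 0.0012, 0.1956] turn 0.001 dist 0.078
```

servo_tool:
  plan:
    - [1,[-0.002,0.001,0.1],0]
    - [1,[-0.002,0.001,0.195],0]
    - [1,[-0.002,0.001,0.195],0]
    - [-1,[-0.002,0.001,0.195],0]
    - [-1,[-0.002,0.001,0.195],0]
    - [-1,[-0.002,0.001,0.195],0]
    - [-1,[-0.002,0.001,0.195],0]
    - [-1,[-0.002,0.001,0.195],0]
    - [-1,[-0.002,0.001,0.195],0]

```text
clock: 22.85
tool_pos: [0.4537, -0.2935, 0.1844]
ee_rot: [179.8, 0.0, 75.2]
ft_force: [1.3, 2.3, 9.6]
grip_width: 0.0635
grip_force: 45.9
```

servo_tool:
  plan:
    - [-1,[0,0,-0.1],0]
    - [-1,[0,0,-0.2],0]
    - [-1,[0,0,-0.3],0]
    - [-1,[0,0,-0.3],0]

```text
clock: 23.25
tool_pos: [0.4545, -0.2943, 0.3083]
ee_rot: [179.4, 0.2, 75.2]
ft_force: [1.0, 0.6, -1.3]
grip_width: 0.0637
grip_force: 45.9
```

```bash
python3 g.py .48,-.018,.3,90.5 .629,-.018,.3,90.5
```

```text
[ 0.4545 -0.2943  0.3083] [179.42   0.2   75.21] w 0.0637 t 23.25
[0.6841, -0.1147, 0.0208] turn -0.34 dist 0.278
[-0.0033, 0.3725, 0.0] turn -0.0 dist 0.149
```

servo_tool:
  plan:
    - [-1,[0.684,-0.115,0.01],-0.34]
    - [-1,[0.684,-0.115,0.01],-0.34]
    - [-1,[0.684,-0.115,0.01],-0.34]
    - [-1,[0.684,-0.115,0.01],-0.34]
    - [-1,[0.684,-0.115,0.01],-0.34]
    - [-1,[0.684,-0.115,0.01],-0.34]
    - [-1,[0.684,-0.115,0.01],-0.34]
    - [-1,[0.684,-0.115,0.01],-0.34]

```text
clock: 24.05
tool_pos: [0.478, -0.0164, 0.2982]
ee_rot: [-180.0, 0.0, 90.6]
ft_force: [-0.2, -0.1, -1.7]
grip_width: 0.0634
grip_force: 45.7
```

servo_tool:
  plan:
    - [-1,[0,0.372,0],0]
    - [-1,[0,0.372,0],0]
    - [-1,[0,0.372,0],0]
    - [-1,[0,0.372,0],0]
    - [-1,[0,0.372,0],0]
    - [-1,[0,0.372,0],0]

```text
clock: 24.65
tool_pos: [0.6259, -0.0167, 0.2977]
ee_rot: [-179.9, -0.0, 90.4]
ft_force: [-0.2, 0.8, -1.9]
grip_width: 0.0634
grip_force: 45.8
```

```bash
python3 g.py .629,-.018,.2,90.5; python3 - <<'E'
from h import *
c=cap('side');w=cloud(c)
m=(w[...,0]>.58)&(w[...,0]<.68)&(w[...,1]>-.06)&(w[...,1]<.15)&(w[...,2]>.12)&(w[...,2]<.145);p=w[m]
print(len(p),np.percentile(p,[1,50,99],axis=0).round(4).tolist())
print('clampcells');[print(b) for b in blobs(c,.55,.7,-.03,.115,.055,.08,20)]
E
```

```text
[ 0.6259 -0.0167  0.2977] [-179.86   -0.     90.43] w 0.0634 t 24.65
[-0.0033, 0.0077, 0.2442] turn -0.002 dist 0.098
236 [[0.5844, -0.0191, 0.1209], [0.6215, -0.0004, 0.1334], [0.6629, 0.0027, 0.1447]]
clampcells
((array([630.8,  58.2]), array([ 66.3, 113.6]), 90.8), 0.0692, 1091)
```

servo_tool:
  plan:
    - [-1,[-0.009,0.007,0.1],0]
    - [-1,[-0.009,0.007,0.18],0]
    - [-1,[-0.009,0.007,0.22],0]
    - [-1,[-0.009,0.007,0.243],0]
    - [-1,[-0.009,0.007,0.243],0]

```text
clock: 25.2
tool_pos: [0.6296, -0.0193, 0.2013]
ee_rot: [-179.9, -0.0, 90.5]
ft_force: [0.6, 0.6, -1.8]
grip_width: 0.0638
grip_force: 46.8
```

servo_tool:
  plan:
    - [0.75,[0,0,0],0]
    - [0.75,[0,0,0],0]
    - [1,[0,0,0],0]
    - [1,[0,0,-0.1],0]
    - [1,[0,0,-0.2],0]
    - [1,[0,0,-0.3],0]
    - [1,[0,0,-0.3],0]
    - [1,[0,0,-0.35],0]

```text
clock: 26.0
tool_pos: [0.6293, -0.0191, 0.3411]
ee_rot: [-179.9, -0.0, 90.5]
ft_force: [-0.1, 0.1, -0.7]
grip_width: 0.0854
grip_force: 0.0
```

```bash
python3 - <<'E'
from h import *
c=cap('side','s3.png')
print('clampcells');[print(b) for b in blobs(c,.55,.7,-.04,.115,.055,.08,20)]
c=cap('top','t3.png');print('mat');[print(b) for b in blobs(c,.25,.51,-.45,.5,.045,.065,60)]
c=eyes.capture('side');q=proj(c,[.628,.05,.05]).astype(int)
cv2.imwrite('pics/p3.png',cv2.resize(c['pixels'][q[1]-60:q[1]+60,q[0]-80:q[0]+80],(800,600))[:,:,::-1])
E
python3 g.py .62,-.1435,.36,45 .6295,-.1435,.36,0.5 .6295,-.1435,.292,0.5
```

```text
clampcells
((array([631.6,  38.3]), array([ 66.6, 153.6]), 90.7), 0.0691, 1391)
mat
[ 0.6303 -0.0192  0.3422] [1.7984e+02 1.0000e-02 9.0510e+01] w 0.0855 t 26.15
[-0.3106, -0.0284, -0.0445] turn 1.011 dist 0.126
[0.0168, 0.0168, 0.0] turn 0.989 dist 0.009
[0.0, 0.0, 0.17] turn -0.0 dist 0.068
```

View pics/p3.png

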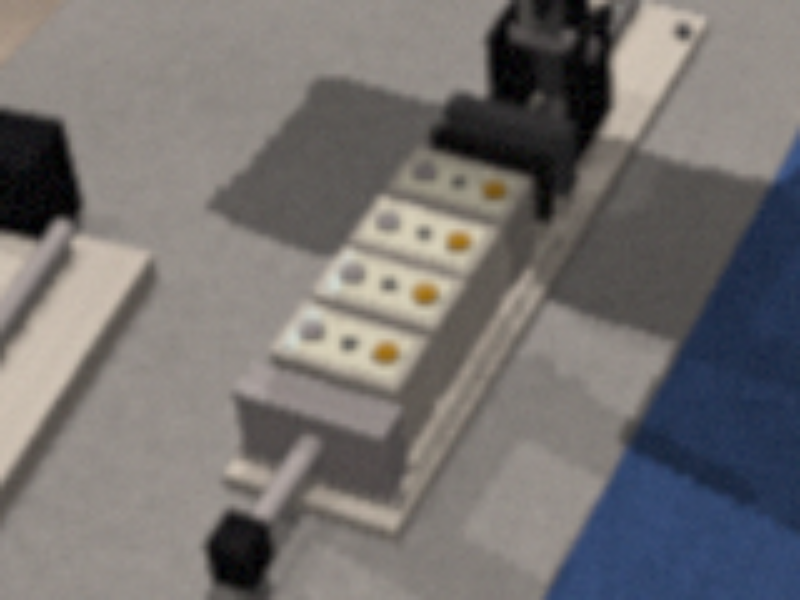

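All four cells stand square in the channel between anvil and jaw. Next, the trigger.

servo_tool:
  plan:
    - [1,[0,0,-0.05],0]
    - [1,[-0.31,-0.02,-0.05],1]
    - [1,[-0.31,-0.02,-0.05],1]
    - [1,[-0.31,-0.02,-0.05],1]
    - [1,[-0.31,-0.02,-0.05],1]
    - [1,[-0.31,-0.02,-0.05],1]
    - [1,[-0.31,-0.02,-0.05],1]
    - [1,[-0.31,-0.02,-0.05],1]
    - [1,[-0.31,-0.02,-0.05],1]

```text
clock: 27.05
tool_pos: [0.6229, -0.1432, 0.3602]
ee_rot: [-179.9, 0.0, 45.6]
ft_force: [-0.4, 0.3, 0.4]
grip_width: 0.0852
grip_force: 0.0
```

servo_tool:
  plan:
    - [1,[0.01,0.01,0],1]
    - [1,[0.01,0.01,0],1]
    - [1,[0.01,0.01,0],1]
    - [1,[0.01,0.01,0],1]
    - [1,[0.01,0.01,0],1]
    - [1,[0.01,0.01,0],1]
    - [1,[0.01,0.01,0],1]
    - [1,[0.01,0.01,0],1]

```text
clock: 27.85
tool_pos: [0.6287, -0.1431, 0.3609]
ee_rot: [-180.0, 0.0, 0.6]
ft_force: [-0.3, 0.9, 0.9]
grip_width: 0.0855
grip_force: 0.0
```

```bash
python3 g.py .6295,-.1435,.292,0.5; python3 - <<'E'
from h import *
c=cap('side');w=cloud(c)
m=(w[...,0]>.61)&(w[...,0]<.65)&(w[...,1]>-.2)&(w[...,1]<-.08)&(w[...,2]>.13)&(w[...,2]<.165);p=w[m]
print(len(p),np.percentile(p,[1,50,99],axis=0).round(4).tolist())
E
```

```text
[ 0.6287 -0.1431  0.3609] [-1.8e+02  2.0e-02  6.3e-01] w 0.0855 t 27.85
[0.002, 0.0011, 0.1723] turn 0.003 dist 0.069
200 [[0.6189, -0.1565, 0.1304], [0.6305, -0.1454, 0.1474], [0.6441, -0.1109, 0.1618]]
```

servo_tool:
  plan:
    - [1,[0.002,0.001,0.1],0]
    - [1,[0.002,0.001,0.172],0]
    - [1,[0.002,0.001,0.172],0]
  squeeze: 45

```text
clock: 28.2
tool_pos: [0.6278, -0.1431, 0.2884]
ee_rot: [-179.9, 0.4, 0.6]
ft_force: [0.1, 0.3, -0.1]
grip_width: 0.0855
grip_force: 0.0
```

servo_tool:
  plan:
    - [-1,[0,0,0],0]
    - [-1,[0,0,0],0]
    - [-1,[0,0,0],0]
    - [-1,[0,0,0],0]
    - [-1,[0,0,0],0]
    - [-1,[0,0,0],0]
    - [-1,[0,0,0],0]
    - [-1,[0,0,0],0]

```text
clock: 29.0
tool_pos: [0.6304, -0.1435, 0.2954]
ee_rot: [-180.0, -0.2, 0.5]
ft_force: [-1.4, 2.6, 10.1]
grip_width: 0.027
grip_force: 46.6
```

```bash
cat >> h.py <<'E'
def jaw(tag=None):
    c=cap('side');w=cloud(c)
    def q(x0,x1,y0,y1,z0,z1):
        m=(w[...,0]>x0)&(w[...,0]<x1)&(w[...,1]>y0)&(w[...,1]<y1)&(w[...,2]>z0)&(w[...,2]<z1);return w[m]
    for b in blobs(c,.55,.7,-.1,.118,.063,.08,20): print('row',b)
    if tag:
        p=proj(c,[.628,.0,.06]).astype(int);cv2.imwrite('pics/'+tag,cv2.resize(c['pixels'][p[1]-60:p[1]+60,p[0]-80:p[0]+80],(800,600),interpolation=cv2.INTER_CUBIC)[:,:,::-1])
E
python3 -c "from h import *;jaw('j1.png')"
```

```text
row ((array([631.4, -74. ]), array([17.9, 69.7]), 1.8), 0.0663, 119)
row ((array([632.1, -52.3]), array([10.8, 65.6]), 1.3), 0.0649, 65)
row ((array([631.1,  38.8]), array([ 66.7, 153.9]), 90.7), 0.0695, 1286)
```

View pics/j1.png

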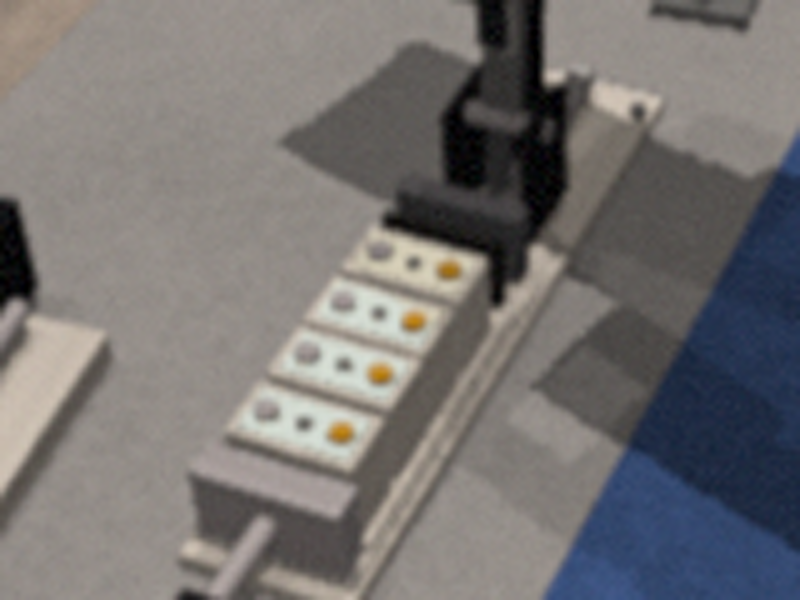

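Grip width is 27 mm, so that was a full squeeze. The pad is close behind the last cell, and I keep cycling.

servo_tool:
  plan:
    - [1,[0,0,0],0]
    - [1,[0,0,0],0]
    - [1,[0,0,0],0]
    - [1,[0,0,0],0]
    - [1,[0,0,0],0]
    - [-1,[0,0,0],0]
    - [-1,[0,0,0],0]
    - [-1,[0,0,0],0]
    - [-1,[0,0,0],0]
    - [-1,[0,0,0],0]
    - [-1,[0,0,0],0]
    - [-1,[0,0,0],0]

```text
clock: 30.25
tool_pos: [0.6298, -0.1435, 0.2938]
ee_rot: [-179.9, -0.1, 0.5]
ft_force: [-2.2, 1.4, 9.8]
grip_width: 0.0276
grip_force: 48.9
```

```bash
python3 -c "from h import *;jaw()"
```

```text
row ((array([631.6, -66.6]), array([16.4, 68.7]), 1.3), 0.0667, 121)
row ((array([631.1,  33.2]), array([ 67.1, 165.2]), 90.9), 0.0692, 1328)
```

servo_tool:
  plan:
    - [1,[0,0,0],0]
    - [1,[0,0,0],0]
    - [1,[0,0,0],0]
    - [1,[0,0,0],0]
    - [1,[0,0,0],0]
    - [-1,[0,0,0],0]
    - [-1,[0,0,0],0]
    - [-1,[0,0,0],0]
    - [-1,[0,0,0],0]
    - [-1,[0,0,0],0]
    - [-1,[0,0,0],0]
    - [-1,[0,0,0],0]

```text
clock: 31.5
tool_pos: [0.6297, -0.1435, 0.2938]
ee_rot: [-179.9, -0.1, 0.5]
ft_force: [-2.2, 0.2, 10.2]
grip_width: 0.0275
grip_force: 49.3
```

```bash
python3 -c "from h import *;jaw()"
```

```text
row ((array([632.1, -58.7]), array([18.9, 69.7]), 0.6), 0.0663, 123)
row ((array([631.2,  38.4]), array([ 66.7, 157.9]), 90.6), 0.0693, 1287)
```

servo_tool:
  plan:
    - [1,[0,0,0],0]
    - [1,[0,0,0],0]
    - [1,[0,0,0],0]
    - [1,[0,0,0],0]
    - [1,[0,0,0],0]
    - [-1,[0,0,0],0]
    - [-1,[0,0,0],0]
    - [-1,[0,0,0],0]
    - [-1,[0,0,0],0]
    - [-1,[0,0,0],0]
    - [-1,[0,0,0],0]
    - [-1,[0,0,0],0]

```text
clock: 32.75
tool_pos: [0.6297, -0.1435, 0.2938]
ee_rot: [-179.9, -0.1, 0.5]
ft_force: [-2.4, 1.1, 9.9]
grip_width: 0.0275
grip_force: 49.0
```

servo_tool:
  plan:
    - [1,[0,0,0],0]
    - [1,[0,0,0],0]
    - [1,[0,0,0],0]
    - [1,[0,0,0],0]
    - [1,[0,0,0],0]
    - [-1,[0,0,0],0]
    - [-1,[0,0,0],0]
    - [-1,[0,0,0],0]
    - [-1,[0,0,0],0]
    - [-1,[0,0,0],0]
    - [-1,[0,0,0],0]
    - [-1,[0,0,0],0]

```text
clock: 33.95
tool_pos: [0.6297, -0.1435, 0.2939]
ee_rot: [-179.9, -0.1, 0.5]
ft_force: [-2.4, -0.0, 9.4]
grip_width: 0.0278
grip_force: 48.7
```

```bash
python3 -c "from h import *;jaw('j2.png')"
```

```text
row ((array([632.2, -43.7]), array([17.8, 70.5]), 179.6), 0.0664, 124)
row ((array([631.1,  45.8]), array([ 66.3, 144.2]), 90.3), 0.0695, 1204)
```

View pics/j2.png

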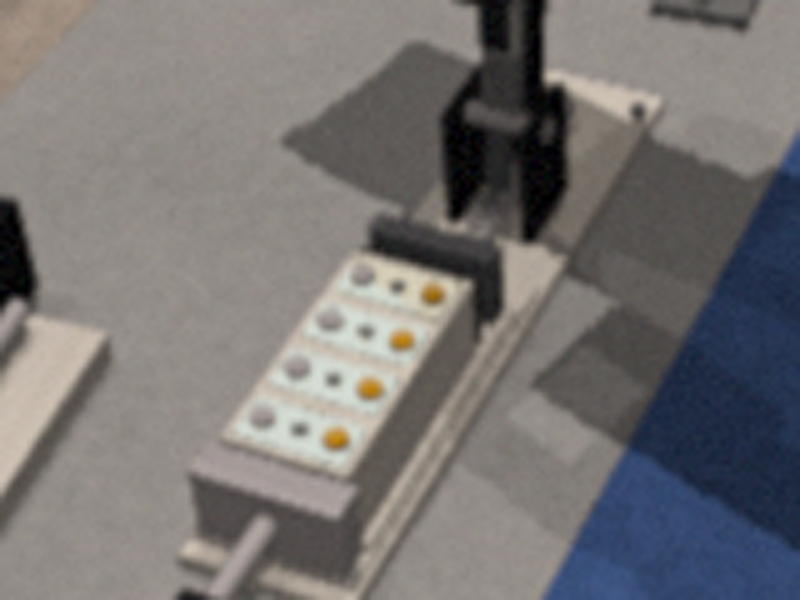

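The cells have closed up and the anvil gap is nearly gone. One more squeeze, then I measure.

servo_tool:
  plan:
    - [1,[0,0,0],0]
    - [1,[0,0,0],0]
    - [1,[0,0,0],0]
    - [1,[0,0,0],0]
    - [1,[0,0,0],0]
    - [-1,[0,0,0],0]
    - [-1,[0,0,0],0]
    - [-1,[0,0,0],0]
    - [-1,[0,0,0],0]
    - [-1,[0,0,0],0]
    - [-1,[0,0,0],0]
    - [-1,[0,0,0],0]

```text
clock: 35.2
tool_pos: [0.6298, -0.1435, 0.2941]
ee_rot: [-179.9, -0.1, 0.5]
ft_force: [-2.9, -0.3, 12.0]
grip_width: 0.0275
grip_force: 48.0
```

```bash
python3 -c "from h import *;jaw()"
```

```text
row ((array([631.8,  37.1]), array([ 69.8, 161.2]), 90.6), 0.0693, 1322)
```

servo_tool:
  plan:
    - [1,[0,0,0],0]
    - [1,[0,0,0],0]
    - [1,[0,0,0],0]
    - [1,[0,0,0],0]
    - [1,[0,0,0],0]
    - [1,[0,0,-0.1],0]
    - [1,[0,0,-0.2],0]
    - [1,[0,0,-0.2],0]

```text
clock: 36.05
tool_pos: [0.6313, -0.1442, 0.3784]
ee_rot: [179.8, -0.6, 0.5]
ft_force: [0.9, 0.4, 0.3]
grip_width: 0.0855
grip_force: 0.0
```

```bash
python3 - <<'E'
from h import *
jaw('j3.png')
c=cap('side');w=cloud(c)
for x in (.605,.615,.628,.64,.65):
    m=(abs(w[...,0]-x)<.004)&(w[...,1]>-.06)&(w[...,1]<.0)&(w[...,2]>.045);p=w[m];p=p[np.argsort(p[:,1])]
    print(x,[(round(a*1000),round(b*1000)) for a,b in p[::2,1:]])
E
```

```text
row ((array([631.8,  36.5]), array([ 70.4, 162.8]), 90.0), 0.0692, 1333)
0.605 [(-43, 66), (-40, 69), (-39, 66), (-37, 67), (-34, 67), (-31, 66), (-30, 63), (-30, 69), (-27, 62), (-21, 67), (-17, 69), (-14, 69), (-13, 69), (-10, 70), (-8, 68), (-6, 70), (-4, 69), (-2, 73)]
0.615 [(-44, 65), (-40, 66), (-39, 65), (-35, 67), (-32, 67), (-31, 62), (-30, 61), (-28, 64), (-23, 64), (-17, 68), (-16, 68), (-12, 69), (-10, 71), (-4, 73), (-1, 71)]
0.628 [(-42, 66), (-40, 66), (-37, 66), (-35, 67), (-34, 67), (-32, 63), (-31, 61), (-30, 66), (-29, 68), (-28, 67), (-25, 64), (-18, 68), (-14, 70), (-12, 70), (-11, 67), (-9, 71), (-7, 69), (-5, 70), (-3, 70), (0, 69)]
0.64 [(-59, 51), (-40, 66), (-37, 68), (-36, 68), (-34, 67), (-30, 63), (-30, 66), (-29, 61), (-29, 70), (-24, 65), (-21, 66), (-18, 69), (-15, 67), (-12, 71), (-9, 69), (-5, 70), (-2, 70)]
0.65 [(-42, 67), (-40, 65), (-39, 68), (-36, 67), (-34, 67), (-33, 66), (-32, 65), (-30, 65), (-29, 65), (-26, 64), (-24, 65), (-22, 67), (-15, 70), (-13, 69), (-12, 67), (-5, 72), (-2, 75), (0, 74)]
```

View pics/j3.png

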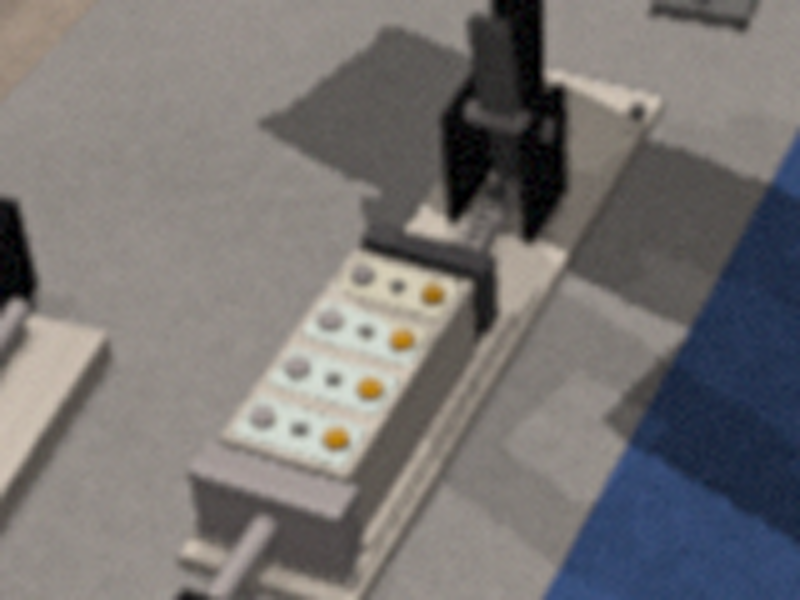

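Between the last two views the cells stayed put while the jaw moved about 8 mm, so the pad is pushed in about 8 mm and the trigger is back. Next, the cover.

```bash
python3 - <<'E'
from h import *
for n in('top','side'):
    c=cap(n)
    for b in blobs(c,.53,.67,-.45,-.3,.006,.018,30)+blobs(c,.53,.67,-.45,-.3,.03,.055,8): print(n,b)
c=cap('top');print([b for b in blobs(c,.55,.7,-.02,.117,.063,.08,20)])
E
python3 g.py .56,-.25,.36,45 .602,-.3685,.3,90 .602,-.3685,.25,96.5
```

```text
top ((array([ 602.1, -369.7]), array([61.6, 65. ]), 96.8), 0.011, 434)
top ((array([ 601.1, -368.3]), array([10.9, 43.8]), 97.2), 0.0395, 77)
side ((array([ 605.5, -369.2]), array([62.1, 67.2]), 95.3), 0.0126, 217)
side ((array([ 604.5, -368.7]), array([10.3, 48. ]), 99.4), 0.0406, 48)
[((array([627.6,  48.5]), array([ 64.5, 137.5]), 90.5), 0.0676, 1350)]
[ 0.629  -0.1436  0.371 ] [-1.7997e+02  1.3000e-01  5.0000e-01] w 0.0856 t 36.3
[-0.1748, 0.2646, 0.0276] turn -0.989 dist 0.127
[-0.1352, 0.2837, 0.15] turn -1.0 dist 0.139
[0.0, 0.0, 0.125] turn -0.144 dist 0.05
```

servo_tool:
  plan:
    - [1,[-0.17,0.26,0],-0.99]
    - [1,[-0.17,0.26,0],-0.99]
    - [1,[-0.17,0.26,0],-0.99]
    - [1,[-0.17,0.26,0],-0.99]
    - [1,[-0.17,0.26,0],-0.99]
    - [1,[-0.17,0.26,0],-0.99]
    - [1,[-0.17,0.26,0],-0.99]

```text
clock: 37.0
tool_pos: [0.5621, -0.2482, 0.371]
ee_rot: [-179.9, 0.1, 45.1]
ft_force: [0.6, 0.2, -0.5]
grip_width: 0.0852
grip_force: 0.0
```

servo_tool:
  plan:
    - [0.5,[-0.135,0.28,0.15],-1]
    - [0.5,[-0.135,0.28,0.15],-1]
    - [0.5,[-0.135,0.28,0.15],-1]
    - [0.5,[-0.135,0.28,0.15],-1]
    - [0.5,[-0.135,0.28,0.15],-1]
    - [0.5,[-0.135,0.28,0.15],-1]
    - [0.5,[-0.135,0.28,0.15],-1]

```text
clock: 37.7
tool_pos: [0.6034, -0.3654, 0.3111]
ee_rot: [-179.9, -0.1, 90.0]
ft_force: [0.4, -1.6, -0.6]
grip_width: 0.064
grip_force: 0.0
```

```bash
python3 g.py .6025,-.3685,.25,97 .6025,-.3685,.192,97
```

```text
[ 0.6034 -0.3654  0.3111] [-1.7991e+02 -6.0000e-02  9.0000e+01] w 0.064 t 37.7
[-0.0077, -0.0022, 0.1529] turn -0.156 dist 0.061
[0.0, 0.0, 0.145] turn -0.0 dist 0.058
```

servo_tool:
  plan:
    - [0.5,[-0.008,-0.002,0.15],-0.156]
    - [0.5,[-0.008,-0.002,0.15],-0.156]
    - [0.3,[-0.008,-0.002,0.25],-0.156]
    - [0.3,[-0.008,-0.002,0.298],-0.156]
    - [0.3,[-0.008,-0.002,0.298],-0.156]
    - [-1,[-0.008,-0.002,0.298],-0.156]
    - [-1,[-0.008,-0.002,0.298],-0.156]
    - [-1,[-0.008,-0.002,0.298],-0.156]
    - [-1,[-0.008,-0.002,0.298],-0.156]
    - [-1,[-0.008,-0.002,0.298],-0.156]
    - [-1,[-0.008,-0.002,0.298],-0.156]
    - [-1,[-0.008,-0.002,0.298],-0.156]
  squeeze: 30

```text
clock: 38.9
tool_pos: [0.6035, -0.3691, 0.1953]
ee_rot: [179.9, 0.1, 97.1]
ft_force: [-0.7, 0.8, 7.4]
grip_width: 0.0095
grip_force: 31.5
```

```bash
python3 g.py .6025,-.3685,.4,97 .628,-.07,.4,90.5 .628,.05,.35,90.5
```

```text
[ 0.6035 -0.3691  0.1953] [1.7986e+02 1.1000e-01 9.7070e+01] w 0.0095 t 38.9
[0.0019, -0.0023, -0.5118] turn 0.002 dist 0.205
[0.7329, 0.1542, 0.0] turn 0.144 dist 0.3
[0.3, 0.0026, 0.125] turn -0.0 dist 0.13
```

servo_tool:
  plan:
    - [-1,[0,0,-0.1],0]
    - [-1,[0,0,-0.2],0]
    - [-1,[0,0,-0.3],0]
    - [-1,[0,0,-0.4],0]
    - [-1,[0,0,-0.5],0]
    - [-1,[0,0,-0.51],0]
    - [-1,[0,0,-0.51],0]

```text
clock: 39.6
tool_pos: [0.6028, -0.3688, 0.3994]
ee_rot: [179.8, 0.1, 97.1]
ft_force: [-0.1, -0.7, -1.2]
grip_width: 0.0091
grip_force: 30.6
```

servo_tool:
  plan:
    - [-1,[0.1,0.02,0],0.14]
    - [-1,[0.2,0.05,0],0.14]
    - [-1,[0.3,0.07,0],0.14]
    - [-1,[0.4,0.1,0],0.14]
    - [-1,[0.5,0.12,0],0.14]
    - [-1,[0.6,0.14,0],0.14]
    - [-1,[0.7,0.154,0],0.14]
    - [-1,[0.8,0.16,0],0.14]
    - [-1,[0.9,0.17,0],0.14]
    - [-1,[1.0,0.18,0],0.14]
    - [-1,[1.0,0.18,0],0.14]

```text
clock: 40.7
tool_pos: [0.6239, 0.0413, 0.3951]
ee_rot: [-179.8, -0.1, 91.0]
ft_force: [-0.1, -0.3, -0.0]
grip_width: 0.0089
grip_force: 30.5
```

```bash
python3 g.py .6285,.05,.29,90.5;python3 - <<'E'
from h import *
for n in('top','side'):
    c=cap(n)
    for b in blobs(c,.53,.72,-.09,.118,.063,.08,100): print(n,b)
E
```

```text
[0.6239 0.0413 0.3951] [-1.7978e+02 -6.0000e-02  9.1020e+01] w 0.0089 t 40.7
[0.0216, 0.0118, 0.2628] turn 0.012 dist 0.106
side ((array([630.7,  37. ]), array([ 68.6, 161.7]), 90.2), 0.0693, 1332)
```

servo_tool:
  plan:
    - [-1,[0.024,0.012,0.1],0.012]
    - [-1,[0.024,0.012,0.2],0.012]
    - [-1,[0.024,0.012,0.263],0.012]
    - [-1,[0.024,0.012,0.263],0.012]
    - [-1,[0.024,0.012,0.263],0.012]

```text
clock: 41.3
tool_pos: [0.6296, 0.0456, 0.2916]
ee_rot: [-179.9, 0.0, 90.2]
ft_force: [0.6, -0.1, 0.1]
grip_width: 0.0087
grip_force: 30.4
```

```bash
python3 g.py .6285,.051,.262,90.5;python3 - <<'E'
from h import *
c=cap('side')
for b in blobs(c,.53,.72,-.03,.118,.09,.115,30): print(b)
p=proj(c,[.628,.05,.08]).astype(int);cv2.imwrite('pics/c1.png',cv2.resize(c['pixels'][p[1]-60:p[1]+60,p[0]-80:p[0]+80],(800,600),interpolation=cv2.INTER_CUBIC)[:,:,::-1])
E
```

```text
[0.6296 0.0456 0.2916] [-1.7991e+02  1.0000e-02  9.0160e+01] w 0.0087 t 41.3
[0.0134, -0.0028, 0.0741] turn -0.008 dist 0.03
((array([630.5,  45.7]), array([61.4, 62.5]), 89.8), 0.109, 396)
```

View pics/c1.png

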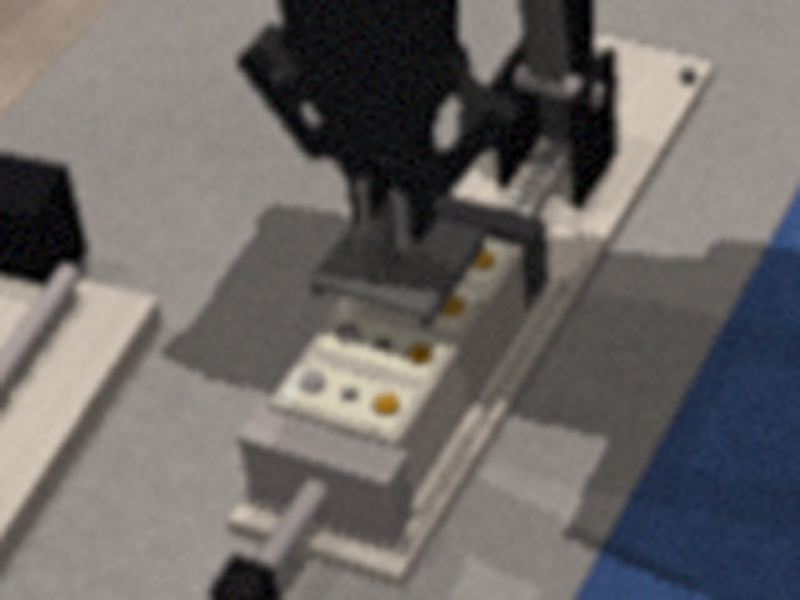

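The cover hangs level, centred under the tool, at y≈0.0457. I'll shift +5.4 mm and lower gently.

servo_tool:
  plan:
    - [-1,[0.0135,-0.001,0],0]
    - [-1,[0.0135,-0.001,0.03],0]
    - [-1,[0.0135,-0.001,0.055],0]
    - [-1,[0.0135,-0.001,0.068],0]
    - [-1,[0.0135,-0.001,0.068],0]

```text
clock: 41.85
tool_pos: [0.6287, 0.0521, 0.2635]
ee_rot: [-179.9, 0.0, 90.2]
ft_force: [0.2, 0.1, -0.8]
grip_width: 0.0094
grip_force: 30.5
```

servo_tool:
  plan:
    - [-1,[0,0,0.004],0]
    - [-1,[0,0,0.007],0]
    - [-1,[0,0,0.007],0]

```text
clock: 42.15
tool_pos: [0.6293, 0.0521, 0.2621]
ee_rot: [180.0, -0.0, 90.2]
ft_force: [-0.0, 0.1, -0.4]
grip_width: 0.0094
grip_force: 30.5
```

servo_tool:
  plan:
    - [-1,[-0.002,0,0.003],0]
    - [-1,[-0.002,0,0.004],0]
    - [-1,[-0.002,0,0.004],0]

```text
clock: 42.45
tool_pos: [0.6294, 0.0515, 0.2613]
ee_rot: [180.0, -0.0, 90.2]
ft_force: [-2.0, 1.2, 4.7]
grip_width: 0.0093
grip_force: 31.3
```

servo_tool:
  plan:
    - [-0.7,[0,0,0],0]
    - [-0.4,[0,0,0],0]
    - [-0.1,[0,0,0],0]
    - [0.2,[0,0,0],0]
    - [0.3,[0,0,0],0]
    - [0.3,[0,0,-0.1],0]
    - [0.5,[0,0,-0.2],0]
    - [1,[0,0,-0.3],0]
    - [1,[-0.1,-0.5,-0.4],0]
    - [1,[-0.1,-0.5,-0.4],0]
    - [1,[-0.1,-0.5,-0.4],0]
    - [1,[-0.1,-0.5,-0.4],0]

```text
clock: 43.65
tool_pos: [0.4349, 0.0118, 0.4191]
ee_rot: [180.0, 0.0, 90.3]
ft_force: [0.1, -0.6, 0.4]
grip_width: 0.0857
grip_force: 0.0
```

```bash
python3 - <<'E'
from h import *
c=cap('side')
for a in((.063,.074),(.074,.088),(.09,.115)):
    for b in blobs(c,.55,.7,-.1,.118,*a,20): print('side',a,b)
p=proj(c,[.628,.03,.08]).astype(int);cv2.imwrite('pics/c2.png',cv2.resize(c['pixels'][p[1]-60:p[1]+60,p[0]-80:p[0]+80],(800,600),interpolation=cv2.INTER_CUBIC)[:,:,::-1])
c=cap('top')
for a in((.063,.074),(.0735,.088),(.09,.115)):
    for b in blobs(c,.55,.7,-.1,.118,*a,20): print('top',a,b)
w=cloud(c);m=(w[...,0]>.6)&(w[...,0]<.66)&(w[...,1]>.19)&(w[...,1]<.26)&(w[...,2]>.04)&(w[...,2]<.07);print('knob y',np.percentile(w[m][:,1],[2,98]))
E
```

```text
side (0.063, 0.074) ((array([632.8,  36.6]), array([ 71.4, 162.6]), 89.9), 0.069, 807)
side (0.074, 0.088) ((array([631.2,  51.5]), array([62.6, 63.2]), 91.0), 0.079, 404)
side (0.09, 0.115) ((array([630.3,  52.8]), array([11.7, 46.7]), 90.6), 0.106, 129)
top (0.063, 0.074) ((array([632.6, -36.4]), array([12.6, 61.1]), 0.6), 0.0653, 108)
top (0.063, 0.074) ((array([627. ,  78.3]), array([63.4, 79.1]), 90.7), 0.0676, 376)
top (0.063, 0.074) ((array([628.2,   2.5]), array([50.1, 70.4]), 169.6), 0.0673, 431)
top (0.0735, 0.088) ((array([628.3,  52.9]), array([58.8, 61. ]), 0.3), 0.0771, 464)
top (0.09, 0.115) ((array([627. ,  51.9]), array([ 9.2, 43. ]), 90.4), 0.1057, 95)
knob y [0.19161823 0.2131503 ]
```

View pics/c2.png

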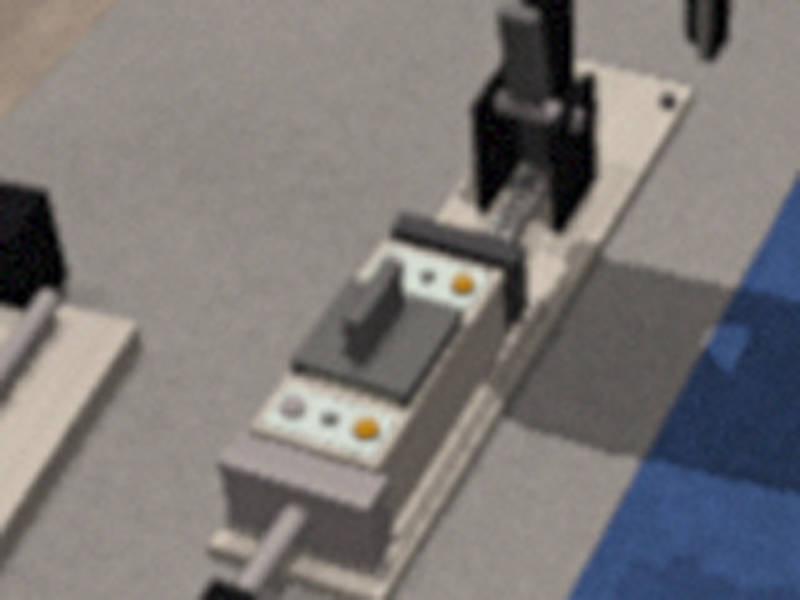

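The cover lies flat on the row (rib at crop 375,310), in line and centred to within about 2 mm, and the ejector rod is still out.

```bash
python3 -c "
from bench import order
print(order.job_done())"
```

```text
the job is handed in; nothing more can be done
None
```

I handed the job in after about 44 s of the 208 s: the ejector pin is out and staying out, all four cells are clamped against the anvil with the pad pushed in about 8 mm, and the cover lies flat on top, centred to within about 2 mm; the judge returned no verdict.

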